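# Clear a jammed carton from the tin chute at a parcel counter

### The job

A small carton has got into the chute that feeds cream tins and blocks its lower end. Push the lever over to raise the lift and bring the carton up out of the channel, put the carton in the tray built onto the side of the chute, then push the lever all the way back so that the lift goes down and the three tins roll forward to the end plate. Leave the other things on the counter where they are.

Things in the scene. Friction and masses are not known exactly. Their poses are not given: they have to be found in the camera images.
- chute: Fixed aluminium tin chute, an open-topped channel sloping down towards its own -y by 0.157 rad. Origin: on the counter, about under the lift; z up, x across the channel towards the tray. Channel 62 mm wide, side walls 4 mm thick (outer faces x = +-35 mm), floor 70 mm above the counter at y = 0. Wall tops: 111 mm above the counter beside the lift, 145 mm at the high end (y = 195 mm).
- lift_top (a point): Middle of the lift's top face. The lift is a grey block, 58 mm (x) by 44 mm, that forms the lowest stretch of the channel's floor under the carton. Pushing the lever over raises it 53 mm square to the slope, to about 122 mm above the counter, 10 mm over the wall tops. It stays where it is left and, while up, holds the tins back.
- tray_floor (a point): Middle of the tray's floor, 64 mm above the counter. The tray is fixed to the chute's +x side: inside 100 mm (x) by 142 mm (y), i.e. chute x 35 to 135 mm, y -76 to 66 mm; outer walls to 104 mm above the counter. Its inner side is the channel wall, so a carton pushed along +x off the raised lift tips over that wall into the tray.
- lever (a joint): Hand lever, 10 mm steel rod with a black 28 mm ball, turning about an axis along the chute's y at chute x = 0, y = -125 mm, z = 75 mm. 0 rad: leans 0.5 rad to -x, lift down. 1.0 rad: leans 0.5 rad to +x, lift fully up. Hard stops at both; friction of 3 to 5 N at the ball; stays where left. Its base is 80 mm (x) by 44 mm, 70 mm tall.
- lever_ball (a point): centre of the lever's ball, 85 mm from the lever's axis
- carton_mid (a point): centre of the jammed carton, plain cardboard with a paper band, 54 mm (across the channel, x) x 46 mm (along it, y) x 40 mm tall, 50 to 100 g, closed and rigid; it lies flat on the lift between the end plate and the first tin, its top about level with the wall tops. Its axes start parallel to the sloping channel.
- tin1: first tin in the channel from the low end: closed aluminium cylinder, 46 mm across, 57 mm long, 90 g, lying across the channel so that it rolls down it by itself. Origin at its centre; own x along its axis; the other axes turn as it rolls.
- tin2: second tin in the channel from the low end: closed aluminium cylinder, 46 mm across, 57 mm long, 90 g, lying across the channel so that it rolls down it by itself. Origin at its centre; own x along its axis; the other axes turn as it rolls.
- tin3: third tin in the channel from the low end: closed aluminium cylinder, 46 mm across, 57 mm long, 90 g, lying across the channel so that it rolls down it by itself. Origin at its centre; own x along its axis; the other axes turn as it rolls.
- outlet (a point): fixed point on the chute where the centre of the first tin is when it lies against the end plate on the lowered lift. The end plate closes the channel's low end, 23 mm further down; its top is about 143 mm above the counter
- sanitizer: bystander: hand sanitiser bottle, 68 mm across, 170 mm tall. Origin at the centre of its underside.
- tape_roll: bystander: roll of parcel tape lying flat, 96 mm across, 48 mm tall. Origin at the centre of its underside.
- stapler: bystander: black stapler, 130 mm long, 50 mm tall. Origin at the centre of its underside.
- spare_tin: bystander: a single tin standing on its end beside the chute, 46 mm across, 57 mm tall; not part of the job. Origin at the centre of its underside.
- small_parcel: bystander: small closed parcel beside the chute, 110 x 80 x 55 mm. Origin at the centre of its underside.
- card_terminal: bystander: black card terminal lying flat, 160 x 78 x 33 mm. Origin at the centre of its underside.
- marker: bystander: square-bodied marker pen lying flat, 120 mm long, 13 mm thick. Origin at the centre of its underside.
Not all that is in view belongs to the job. Leave any pink or turquoise look-alike of the part that bears carton_mid alone. Leave any purple look-alike of the tin2 alone.

How it is judged:
By the outcome, as a careful person would: the job done as asked, in the order asked, and still so for the second after the job is handed in, with the robot touching nothing.
It also fails if it takes over 56 s, if anything falls off the work surface, if the arm or the gripper's body presses on something with over 40 N, if the wrist force passes 120 N, or if a joint passes its speed limit or range.

### The arm

A 7-joint arm with a two-finger parallel gripper is mounted at the origin on the work surface. World frame = base frame: x ahead of the robot, y to its left, z up, the work surface at z = 0. Lengths are in m, angles in rad, forces in N, time in s.
With the tool pointing down it reaches from about 0.425 to 0.825 m from the base axis. Payload 3.6 kg.
Tool frame: the origin (TCP) lies midway between the tips of the shut fingers; the grasp point (between the pads) lies 19 mm behind it; z points along the fingers, y is the line along which they close (so a half turn about z gives the same grasp; the last joint's range is limited). The gripper opens to 93 mm and grips with 3 to 60 N. Pads are 15 mm wide; open, the fingers measure 128 mm over their backs; the gripper's body (75 mm by 188 mm) begins 65 mm behind the grasp point.
Start: joints at [1.216, 0.615, -0.013, 1.423, 0.008, 1.103, -0.04], TCP at [0.21, -0.615, 0.219] pointing down, gripper open.
Joint ranges: [-3.12, 3.12], [-0.3, 2.06], [-1.34, 1.32], [0.26, 2.42], [-1.36, 4.5], [0.01, 1.98], [-2.84, 2.84]. Speed limits (rad/s): [2.79, 2.79, 3.14, 3.14, 3.14, 3.14, 3.14].

### API

Orientations are given as a rotation vector (axis times angle).
In Python, from bench import robot gives the robot as it stands.
- The arm moves only by the shell command python3 -m inch 'ROWS' [FORCE]. ROWS is JSON, a list of rows, each a list of 5 numbers: the opening, from 0 (shut) to 1 (fully open), then the shift along the tool's x, y, z in mm, then the turn about the tool's z in rad. A call has 1 to 8 rows; each row is the pose to reach, as a shift and turn from the pose commanded when the call began, along the tool's axes at that moment; what a row does not reach only later rows make up. A row lasts 1/12 s, in which the tool goes at most 41.7 mm and 7.16 degrees, less where a joint would pass 70% of its speed; a pose out of reach is approached as far as the arm can. A call with a gripper value outside its range is refused whole. The fingers move at their own pace and stop on an object; FORCE is the grip in N (left out, the last holds). Time passes only in rows, so rows that repeat a pose let the fingers close. It gives the time, the measured TCP pose, the force, the opening and the grip force at its end, in the units of the state.
- robot.read_state(): the state, without advancing time (a new reading comes with each control period).
- robot.get_image(name): name is "side" or "top"; returns a dict with "pixels" (420x560x3 uint8, red, green, blue), "mtx" (3x3 intrinsics, pixels), "world_from_camera" (4x4, takes a point from camera to world coordinates). Camera axes: x right, y down, z forward; pixel columns grow to the right and rows downward; lengths in m; the calibration is good to about 2 mm. A picture is of the moment at which its call begins. There is no depth.
- robot.finish_job(): hands the job in; it is judged then, once.
Trained networks look in a picture, given as the dict that the camera call returned (one of the last four; its "shot" number tells which), for a name from the list of things; names that differ only in an ending like _2 or _b are one class to them, and where a whole thing is asked for, a point or a joint stands for the part that bears it (a point fixed in the world has none). Each returns a list of dicts, best first, with "score" (0 to 1); they miss things now and then, are a little off and sometimes report something else, mostly with a low value. They report only what shows in the picture. A call takes as long as a camera call. They do not tell look-alikes from the thing itself.
- robot.search_frame(picture, name): "point" ([row, column] in pixels, amid what is visible of it).
- robot.outline_of(picture, name): "pixels" (420x560 bool, what is visible of it) and "point" ([row, column] in pixels, amid what is visible of it).
The state is a dict: "t": time; "q": joint angles; "dq": joint speeds; "joint_efforts": joint torques, N m; "position": TCP position; "orientation": TCP orientation; "ft_force": force on the tool from outside, world axes, zero at the start; "torque": the same for the moment, N m; "finger_gap": finger opening in m; "finger_force": force on a finger pad.
Only numpy, scipy, OpenCV 4.12 (cv2) and the standard library are available. Lean on these libraries where they do the work, as an engineer would, in place of code of your own. Each camera call takes 0.05 s, during which the arm holds its last target. There are 200 camera calls.

## Working session

There is one attempt and no reset: what is moved stays moved. The work goes in short steps, Python scripts to look and compute and a shell command to move; the robot and the scene stay as the last step left them, time stands still between calls to the robot, and variables do not carry over. Pictures are saved under pics/ and viewed, at most 10 in all, crops included, and the job is handed in when it is done.

```bash
mkdir -p pics; ls
cat > h.py <<'E'
import numpy as np, cv2
from bench import robot
def save(im,n,crop=None,k=1):
    p=im["pixels"]
    if crop: p=p[crop[0]:crop[1],crop[2]:crop[3]]
    cv2.imwrite("pics/"+n,cv2.resize(p[:,:,::-1],None,fx=k,fy=k,interpolation=cv2.INTER_CUBIC))
def ray(im,pt):
    d=np.linalg.inv(im["mtx"])@[pt[1],pt[0],1]; T=im["world_from_camera"]
    return T[:3,3],T[:3,:3]@d
def atz(im,pt,z):
    o,d=ray(im,pt); return o+d*(z-o[2])/d[2]
def tri(a,b):
    A=[];B=[]
    for im,pt in (a,b):
        o,d=ray(im,pt); d=d/np.linalg.norm(d);P=np.eye(3)-np.outer(d,d);A.append(P);B.append(P@o)
    return np.linalg.lstsq(np.vstack(A),np.hstack(B),rcond=None)[0]
def proj(im,p):
    T=np.linalg.inv(im["world_from_camera"]);c=T[:3,:3]@p+T[:3,3];c=im["mtx"]@c;return c[1]/c[2],c[0]/c[2]
E
python3 - <<'E'
from h import *
t=robot.get_image("top");s=robot.get_image("side")
save(t,"top0.png");save(s,"side0.png")
print(robot.read_state()["t"],robot.read_state()["orientation"])
for n in ["chute","carton_mid","lever_ball","lever","lift_top","tray_floor","tin1","tin2","spare_tin","small_parcel"]:
    for nm,im in (("top",t),("side",s)):
        print(n,nm,[(np.round(r["point"]),round(r["score"],2)) for r in robot.search_frame(im,n)[:4]])
print(robot.read_state()["t"])
E
```

```text
pics
0.1 [-3.09698516e+00 -5.13879681e-01  6.51975410e-04]
chute top [(array([201., 246.]), 0.9), (array([318., 199.]), 0.19)]
chute side [(array([230., 241.]), 0.82)]
carton_mid top [(array([283., 284.]), 0.83), (array([256., 311.]), 0.71), (array([212., 252.]), 0.64), (array([200., 183.]), 0.39)]
carton_mid side [(array([256., 313.]), 0.94), (array([212., 250.]), 0.59)]
lever_ball top [(array([200., 297.]), 0.43), (array([228., 205.]), 0.38)]
lever_ball side [(array([221., 243.]), 0.69), (array([197., 275.]), 0.46)]
lever top [(array([197., 296.]), 0.48)]
lever side []
lift_top top [(array([201., 183.]), 0.47)]
lift_top side []
tray_floor top [(array([199., 248.]), 0.82)]
tray_floor side [(array([234., 237.]), 0.88)]
tin1 top [(array([219., 218.]), 0.9), (array([229., 203.]), 0.87), (array([140., 217.]), 0.81), (array([212., 240.]), 0.7)]
tin1 side [(array([211., 188.]), 0.65), (array([233., 222.]), 0.64), (array([224., 236.]), 0.59), (array([220., 244.]), 0.57)]
tin2 top [(array([219., 218.]), 0.9), (array([229., 203.]), 0.87), (array([140., 217.]), 0.81), (array([212., 240.]), 0.7)]
tin2 side [(array([211., 188.]), 0.65), (array([233., 222.]), 0.64), (array([224., 236.]), 0.59), (array([220., 244.]), 0.57)]
spare_tin top [(array([258., 222.]), 0.76), (array([202., 294.]), 0.61)]
spare_tin side [(array([268., 253.]), 0.79)]
small_parcel top [(array([200., 182.]), 0.84)]
small_parcel side [(array([251., 183.]), 0.58)]
1.1
```

View pics/top0.png

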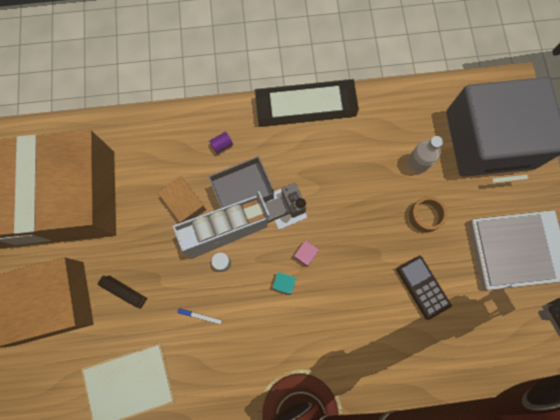

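View pics/side0.png

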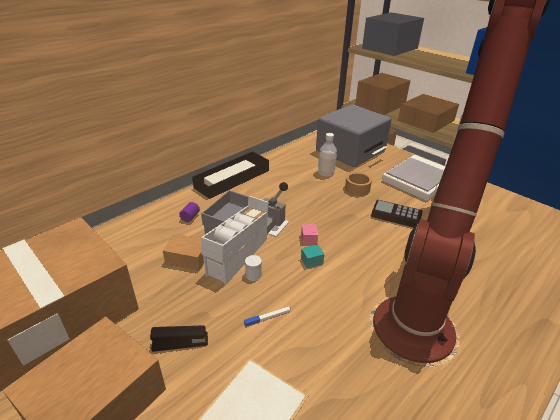

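Run:
```python
from h import *
t=robot.get_image("top");s=robot.get_image("side")
a=cv2.resize(t["pixels"][155:270,160:320],None,fx=4.9,fy=4.9,interpolation=cv2.INTER_CUBIC)[:, :780]
a=cv2.resize(t["pixels"][160:262,165:315],(560,381),interpolation=cv2.INTER_CUBIC)
cv2.imwrite("pics/ct.png",cv2.resize(t["pixels"][160:270,165:315],(800,587),interpolation=cv2.INTER_CUBIC)[:,:,::-1])
cv2.imwrite("pics/cs.png",cv2.resize(s["pixels"][175:285,170:320],(800,587),interpolation=cv2.INTER_CUBIC)[:,:,::-1])
print(t["world_from_camera"].round(3),s["world_from_camera"].round(3),t["mtx"])
print("ball",tri((t,(203,300)),(s,(187,283))))
print("carton",tri((t,(211,253)),(s,(213,252))))
for r in robot.outline_of(t,"carton_mid")+robot.outline_of(t,"lever_ball"): print(r["point"],r["pixels"].sum(),r["score"])
```

```text
[[-0.11  -0.969  0.22   0.258]
 [-0.994  0.108 -0.019  0.005]
 [-0.005 -0.221 -0.975  1.223]
 [ 0.     0.     0.     1.   ]] [[-0.699 -0.426  0.575 -0.214]
 [-0.715  0.398 -0.575  0.709]
 [ 0.016 -0.813 -0.582  0.83 ]
 [ 0.     0.     0.     1.   ]] [[431.61810621   0.         284.83135374]
 [  0.         431.61810621 215.64214629]
 [  0.           0.           1.        ]]
ball [ 0.52991928 -0.05867158  0.14882997]
carton [0.53399454 0.06680257 0.10709842]
[282.4, 284.8] 322 0.71
[257.5, 306.7] 323 0.67
[212.6, 252.9] 320 0.54
[155.9, 425.6] 861 0.38
[200.8, 294.9] 215 0.68
[285.6, 423.5] 1702 0.61
[199.1, 181.7] 1181 0.39
```

View pics/ct.png

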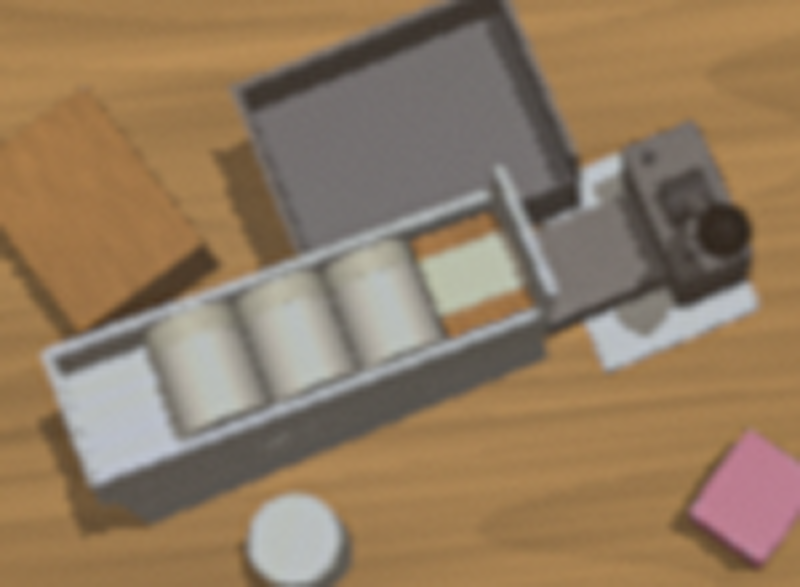

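View pics/cs.png

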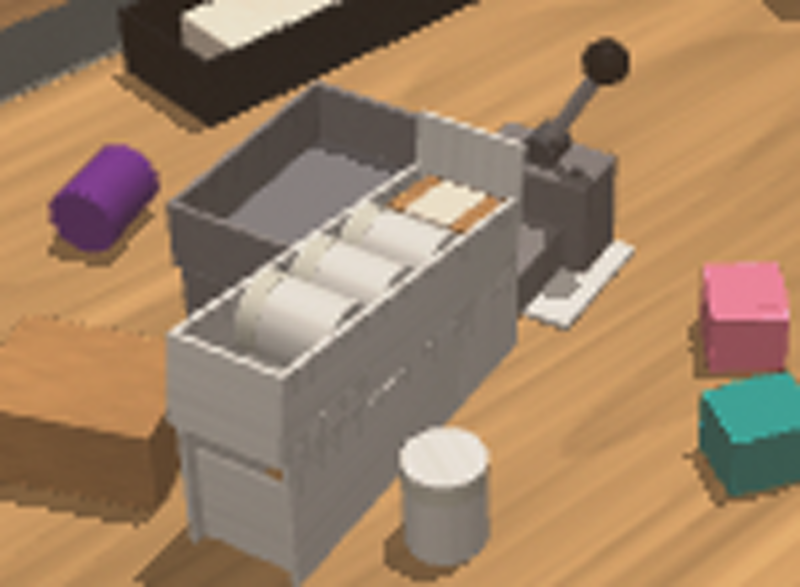

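Top view: the carton, cardboard with a cream band, lies in the channel at (211,253), between the end plate and the first tin. The other candidates are pink (254,306) and turquoise (283,284), which are look-alikes loose on the counter, and purple (142,221), the tin look-alike. The lever ball is at (203,300) in top and (187,283) in side, leaning to -x. Next I fit the chute pose.

```bash
cat > fit.py <<'E'
from h import *
from scipy.optimize import least_squares
t=robot.get_image("top");s=robot.get_image("side")
ct=lambda x,y:(160+y*110/587,165+x*150/800)
cs=lambda x,y:(175+y*110/587,170+x*150/800)
obs=[(t,ct(45,354),(35,195,145)),(t,ct(90,487),(-35,195,145)),(t,ct(722,230),(-40.75,-125,149.6)),
 (s,cs(605,62),(-40.75,-125,149.6)),(s,cs(170,332),(35,195,145)),(s,cs(283,377),(-35,195,145))]
def W(p,c):
    x,y,z=np.array(c)/1e3;return np.array([p[0]+np.cos(p[2])*x-np.sin(p[2])*y,p[1]+np.sin(p[2])*x+np.cos(p[2])*y,z])
f=lambda p:np.concatenate([np.subtract(proj(im,W(p,c)),o) for im,o,c in obs])
r=least_squares(f,[.53,.06,.2]);print(r.x.round(4),f(r.x).round(1))
np.save("chute.npy",r.x)
st=robot.read_state();p=st["position"]
from scipy.spatial.transform import Rotation as R
M=R.from_rotvec(st["orientation"]).as_matrix();print(p,"toolx yaw",np.arctan2(M[1,0],M[0,0]),st["ft_force"])
for c in [(-80,-125,220),(-80,-125,138),(0,0,0)]:
    w=W(r.x,c);print(c,w.round(4),"tool mm",(M.T@(w-p)*1e3).round(1))
E
python3 fit.py
```

```text
[0.5305 0.0734 0.2992] [-0.3 -0.5 -0.3  0.7  0.3 -0.6  0.5 -0.1 -0.2  0.  -0.   0.6]
[ 0.20990108 -0.61512095  0.21863718] toolx yaw 0.32881669274880937 [-0.42749099 -0.10443048  0.28068876]
(-80, -125, 220) [ 0.4909 -0.0696  0.22  ] tool mm [ 442.1 -425.5   -1.3]
(-80, -125, 138) [ 0.4909 -0.0696  0.138 ] tool mm [ 442.1 -425.5   80.7]
(0, 0, 0) [0.5305 0.0734 0.    ] tool mm [ 525.8 -548.1  218.7]
```

```bash
python3 -m inch '[[0,442,-425,-20,0.03],[0,442,-425,-20,0.03],[0,442,-425,-20,0.03],[0,442,-425,-20,0.03],[0,442,-425,-20,0.03],[0,442,-425,-20,0.03],[0,442,-425,-20,0.03],[0,442,-425,-20,0.03]]'
cat > go.py <<'E'
# remaining shift in tool axes to chute points given in mm
import sys,json
from h import *
from scipy.spatial.transform import Rotation as R
p=np.load("chute.npy");st=robot.read_state()
M=R.from_rotvec(st["orientation"]).as_matrix();C=R.from_euler("z",p[2]).as_matrix()
print("t",st["t"],"yaw err",round(np.arctan2(M[1,0],M[0,0])-p[2],4),"chute pos",(C.T@(st["position"]-[p[0],p[1],0])*1e3).round(1),"f",st["ft_force"].round(1) if hasattr(st["ft_force"],"round") else st["ft_force"])
for c in json.loads(sys.argv[1]):
    w=np.array([p[0],p[1],0])+C@(np.array(c)/1e3);print(c,"tool mm",(M.T@(w-st["position"])*1e3).round(1))
E
python3 go.py '[[-80,-125,220],[-80,-125,138]]'
```

```text
t: 2.07
position: [0.3633, -0.3173, 0.23]
orientation: [3.106, 0.467, 0.001]
ft_force: [0.4, -0.6, 0.7]
finger_gap: 0.0444
finger_force: 0.0
t 2.0667 yaw err -0.0006 chute pos [-275. -324.  230.] f [ 0.4 -0.6  0.7]
[-80, -125, 220] tool mm [ 194.8 -199.2    9.9]
[-80, -125, 138] tool mm [ 194.8 -199.2   91.9]
```

```bash
python3 -m inch '[[0,195,-199,5,0],[0,195,-199,5,0],[0,195,-199,5,0],[0,195,-199,5,0],[0,195,-199,5,0],[0,195,-199,5,0],[0,195,-199,5,0],[0,195,-199,5,0]]'
python3 go.py '[[-80,-125,220],[-80,-125,138]]'
```

```text
t: 2.73
position: [0.4934, -0.0633, 0.2248]
orientation: [-3.099, -0.486, -0.006]
ft_force: [-0.4, -0.0, -0.6]
finger_gap: 0.0006
finger_force: 0.0
t 2.7333 yaw err 0.0122 chute pos [ -75.8 -119.6  224.8] f [-0.4 -0.  -0.6]
[-80, -125, 220] tool mm [-4.3  5.3  4.8]
[-80, -125, 138] tool mm [-4.7  5.6 86.8]
```

```bash
python3 -m inch '[[0,0,0,40,0],[0,0,0,80,0],[0,0,0,87,0],[0,0,0,87,0],[0,0,0,87,0],[0,0,0,87,0]]'; python3 go.py '[[-80,-125,138]]'
python3 -m inch '[[0,15,0,0,0],[0,30,0,0,0],[0,45,0,0,0],[0,60,0,0,0],[0,70,0,0,0],[0,80,0,0,0],[0,90,0,0,0],[0,90,0,0,0]]'; python3 go.py '[[20,-125,138]]'
```

```text
t: 3.23
position: [0.492, -0.072, 0.1395]
orientation: [3.106, 0.466, 0.006]
ft_force: [0.6, 0.4, 0.3]
finger_gap: 0.0004
finger_force: 0.0
t 3.2333 yaw err -0.0011 chute pos [ -79.6 -127.5  139.5] f [0.6 0.4 0.3]
[-80, -125, 138] tool mm [-0.4 -2.5  1.5]
t: 3.9
position: [0.5757, -0.0459, 0.1386]
orientation: [3.106, 0.467, -0.003]
ft_force: [-2.7, -1.2, -0.3]
finger_gap: 0.0006
finger_force: 1.6
t 3.9 yaw err -0.0008 chute pos [   8.  -127.4  138.6] f [-2.7 -1.2 -0.3]
[20, -125, 138] tool mm [12.  -2.4  0.6]
```

```bash
python3 -m inch '[[0,5,0,0,0],[0,10,0,0,0],[0,13,0,0,0],[0,15,0,0,0],[0,15,0,0,0]]'; python3 go.py '[[20,-125,138]]'
```

```text
t: 4.32
position: [0.586, -0.0425, 0.1365]
orientation: [3.106, 0.465, -0.017]
ft_force: [-6.5, -1.8, -5.0]
finger_gap: 0.0007
finger_force: 3.2
t 4.3167 yaw err -0.0019 chute pos [  18.9 -127.1  136.5] f [-6.5 -1.8 -5. ]
[20, -125, 138] tool mm [ 1.1 -2.1 -1.5]
```

```bash
python3 -m inch '[[0,4,0,0,0],[0,8,0,0,0],[0,8,0,0,0],[0,8,0,0,0]]'; python3 go.py '[[20,-125,138]]'
python3 -m inch '[[0,-20,0,0,0],[0,-40,0,0,0],[0,-40,0,-40,0],[0,-40,0,-80,0],[0,-40,0,-100,0],[0,-40,0,-100,0]]'
python3 - <<'E'
from h import *
t=robot.get_image("top");s=robot.get_image("side")
a=cv2.resize(t["pixels"][160:270,165:315],None,fx=2.66,fy=2.66,interpolation=cv2.INTER_CUBIC)
b=cv2.resize(s["pixels"][165:275,170:320],None,fx=2.66,fy=2.66,interpolation=cv2.INTER_CUBIC)
cv2.imwrite("pics/up.png",np.hstack([a,b])[:,:,::-1])
E
python3 go.py '[[0,0,235]]'
```

```text
t: 4.65
position: [0.5863, -0.0424, 0.1363]
orientation: [3.106, 0.463, -0.042]
ft_force: [-17.8, -4.4, 5.5]
finger_gap: 0.0008
finger_force: 9.5
t 4.65 yaw err -0.0034 chute pos [  19.1 -127.1  136.3] f [-17.8  -4.4   5.5]
[20, -125, 138] tool mm [ 0.8 -2.1 -1.7]
t: 5.15
position: [0.5647, -0.05, 0.2454]
orientation: [3.104, 0.467, 0.027]
ft_force: [0.6, 1.2, 0.4]
finger_gap: 0.0007
finger_force: 0.0
t 5.25 yaw err -0.0005 chute pos [  -6.9 -127.   240. ] f [-0.8  1.4 -0.7]
[0, 0, 235] tool mm [   6.8 -127.     4.8]
```

View pics/up.png

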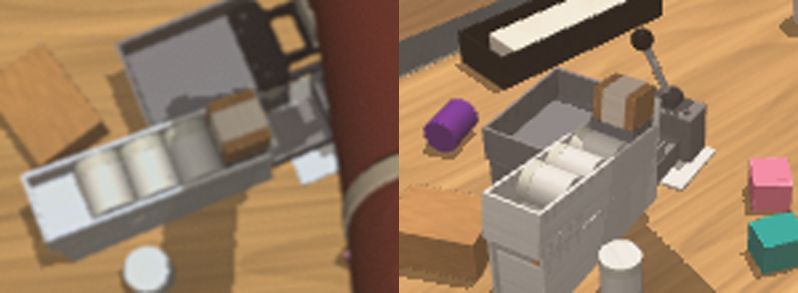

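The lift is up, with the carton standing clear on it (right panel, carton at about crop (625,100)). The tins are held back. Next I locate the carton in both views.

```bash
python3 - <<'E'
from h import *
p=np.load("chute.npy");t=robot.get_image("top");s=robot.get_image("side")
from scipy.spatial.transform import Rotation as R
C=R.from_euler("z",p[2]).as_matrix()
# predicted carton centre candidate & its projections
R1=C@R.from_euler("x",.157).as_matrix()
box=np.array([[i*27,j*23,k*20] for i in(-1,1) for j in(-1,1) for k in(-1,1)])/1e3
obs=[]
for im,g in((t,(209,254)),(s,(202,253))):
    c=[r for r in robot.outline_of(im,"carton_mid") if np.hypot(*(np.array(r["point"])-g))<15]
    for r in c[:1]:
        ys,xs=np.nonzero(r["pixels"]);print(r["point"],r["score"],ys.min(),ys.max(),xs.min(),xs.max());obs.append((im,(ys.min(),ys.max(),xs.min(),xs.max())))
for c in [(0,-11,140),(0,-5,142),(0,0,142)]:
    w=np.array([p[0],p[1],0])+C@(np.array(c)/1e3)
    for im in(t,s):
        q=np.array([proj(im,w+R1@b) for b in box]);print(c,q.min(0).round(1),q.max(0).round(1))
E
python3 -c "from bench import robot;print(robot.read_state()['q'])"
```

```text
[207.7, 254.5] 0.75 193 220 242 266
[202.2, 251.6] 0.79 193 213 243 265
(0, -11, 140) [192.6 240.4] [222.  265.9]
(0, -11, 140) [192.8 241.4] [215.3 265.6]
(0, -5, 142) [193.3 238.2] [222.7 263.7]
(0, -5, 142) [193.2 240.3] [215.8 264.6]
(0, 0, 142) [194.1 236.5] [223.4 261.9]
(0, 0, 142) [193.9 239.4] [216.7 263.7]
[ 0.13492338  0.46265284 -0.12850675  1.65560137  0.06644975  1.02974841
 -1.28655411]
```

```bash
python3 -m inch '[[1,7,-116,3,-1.57],[1,7,-116,3,-1.57],[1,7,-116,3,-1.57],[1,7,-116,3,-1.57],[1,7,-116,3,-1.57],[1,7,-116,3,-1.57],[1,7,-116,3,-1.57],[1,7,-116,3,-1.57]]' | head -1
python3 go.py '[[0,-11,235]]'
```

```text
t: 6.12
t 6.1167 yaw err 1.0061 chute pos [ -1.5 -10.4 233.4] f [0.4 1.3 0.4]
[0, -11, 235] tool mm [ 0.3  1.6 -1.6]
```

```bash
python3 -m inch '[[1,0,1,0,-0.57],[1,0,1,0,-0.57],[1,0,1,0,-0.57],[1,0,1,0,-0.57],[1,0,1,0,-0.57],[1,0,1,0,-0.57],[1,0,1,0,-0.57],[1,0,1,0,-0.57]]' | head -1
python3 go.py '[[0,-11,235],[0,-11,124]]'
```

```text
t: 6.78
t 6.7833 yaw err 1.5679 chute pos [ -0.4 -11.1 234. ] f [-0.9 -0.9  0.8]
[0, -11, 235] tool mm [ 0.1  0.4 -1. ]
[0, -11, 124] tool mm [1.0e-01 5.0e-01 1.1e+02]
```

```bash
python3 -m inch '[[1,0,0,35,0],[1,0,0,70,0],[1,0,0,90,0],[1,0,0,105,0],[1,0,0,110,0],[1,0,0,110,0],[1,0,0,110,0]]' 15
python3 -m inch '[[0,0,0,0,0],[0,0,0,0,0],[0,0,0,0,0],[0,0,0,0,0],[0,0,0,0,0],[0,0,0,0,0],[0,0,0,0,0],[0,0,0,0,0]]' 15
python3 go.py '[[0,-11,124]]'
```

```text
t: 7.37
position: [0.5342, 0.063, 0.1251]
orientation: [1.867, 2.526, 0.001]
ft_force: [0.3, 0.9, 0.1]
finger_gap: 0.093
finger_force: 0.0
t: 8.03
position: [0.5337, 0.0626, 0.1247]
orientation: [1.867, 2.526, 0.0]
ft_force: [0.0, -0.6, 2.2]
finger_gap: 0.0537
finger_force: 15.0
t 8.0333 yaw err 1.5695 chute pos [ -0.2 -11.2 124.7] f [ 0.  -0.6  2.2]
[0, -11, 124] tool mm [0.2 0.2 0.7]
```

```bash
python3 -m inch '[[0,0,0,-15,0],[0,0,0,-40,0],[0,0,0,-70,0],[0,3,25,-70,0.12],[0,7,50,-70,0.24],[0,10,75,-70,0.36],[0,10,85,-70,0.48],[0,10,85,-70,0.6]]'|tail -2
python3 -m inch '[[0,0,0,0,0.97],[0,0,0,0,0.97],[0,0,0,0,0.97],[0,0,0,0,0.97],[0,0,0,0,0.97],[0,0,0,0,0.97],[0,0,0,0,0.97],[0,0,0,0,0.97]]'|tail -2
python3 go.py '[[85,0,195],[85,0,74]]'
```

```text
finger_gap: 0.0538
finger_force: 15.0
finger_gap: 0.0541
finger_force: 15.0
t 9.3667 yaw err -0.0058 chute pos [ 84.5  -1.  194.1] f [-0.6  1.3 -0.4]
[85, 0, 195] tool mm [ 0.4 -1.  -0.9]
[85, 0, 74] tool mm [  0.5  -0.9 120.1]
```

```bash
python3 -m inch '[[0,0,0,35,0],[0,0,0,70,0],[0,0,0,90,0],[0,0,0,105,0],[0,0,0,113,0],[0,0,0,118,0],[0,0,0,118,0],[0,0,0,118,0]]'
python3 go.py '[[85,0,75]]'
```

```text
t: 10.03
position: [0.6126, 0.0974, 0.0773]
orientation: [-3.106, -0.468, -0.002]
ft_force: [-0.1, -0.3, 0.7]
finger_gap: 0.0541
finger_force: 15.0
t 10.0333 yaw err -0.0004 chute pos [85.5 -1.3 77.3] f [-0.1 -0.3  0.7]
[85, 0, 75] tool mm [-0.5 -1.3  2.3]
```

```bash
python3 -m inch '[[0,0,0,3,0],[0,0,0,3,0],[0.72,0,0,3,0],[0.72,0,0,3,0],[0.72,0,0,3,0],[0.72,0,0,3,0]]'
python3 -m inch '[[0.72,0,0,-20,0],[0.72,0,0,-50,0],[0.72,0,0,-90,0],[0.72,0,0,-130,0],[0.3,0,0,-160,0],[0,0,0,-160,0],[0,0,0,-160,0],[0,0,0,-160,0]]'
python3 go.py '[[80,-125,235],[80,-125,138]]'
```

```text
t: 10.53
position: [0.6122, 0.0972, 0.0739]
orientation: [-3.107, -0.468, -0.001]
ft_force: [0.2, -0.1, -0.8]
finger_gap: 0.0665
finger_force: 0.0
t: 11.2
position: [0.6112, 0.097, 0.2328]
orientation: [3.106, 0.468, -0.003]
ft_force: [-0.7, 0.8, -0.7]
finger_gap: 0.0452
finger_force: 0.0
t 11.2 yaw err -0.0003 chute pos [ 84.   -1.2 232.8] f [-0.7  0.8 -0.7]
[80, -125, 235] tool mm [ -4.  123.8  -2.2]
[80, -125, 138] tool mm [ -3.8 123.8  94.8]
```

```bash
python3 -m inch '[[0,-4,30,0,0],[0,-4,70,0,0],[0,-4,110,0,0],[0,-4,124,0,0],[0,-4,124,40,0],[0,-4,124,80,0],[0,-4,124,95,0],[0,-4,124,95,0]]'|tail -3
python3 go.py '[[80,-125,138],[-20,-125,138]]'
python3 - <<'E'
from h import *
t=robot.get_image("top");s=robot.get_image("side")
a=cv2.resize(t["pixels"][150:260,165:315],None,fx=2.66,fy=2.66,interpolation=cv2.INTER_CUBIC)
b=cv2.resize(s["pixels"][165:275,170:320],None,fx=2.66,fy=2.66,interpolation=cv2.INTER_CUBIC)
cv2.imwrite("pics/tray.png",np.hstack([a,b])[:,:,::-1])
E
```

```text
ft_force: [-0.5, -0.5, -0.2]
finger_gap: 0.0005
finger_force: 0.0
t 11.8667 yaw err -0.0003 chute pos [  75.9 -123.6  131.4] f [-0.5 -0.5 -0.2]
[80, -125, 138] tool mm [ 4.   1.4 -6.7]
[-20, -125, 138] tool mm [-96.    1.4  -5.2]
```

View pics/tray.png

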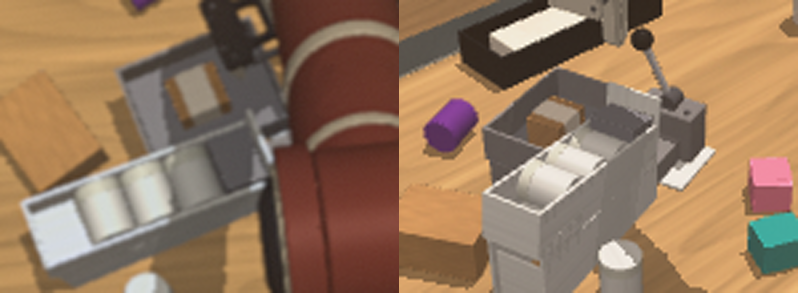

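The carton lies flat in the tray (left panel, (198,90)). Now the lever goes back.

```bash
python3 -m inch '[[0,-15,0,-4,0],[0,-30,0,-4,0],[0,-45,0,-4,0],[0,-58,0,-4,0],[0,-70,0,-4,0],[0,-80,0,-4,0],[0,-88,0,-4,0],[0,-94,0,-4,0]]'|grep force
python3 -m inch '[[0,-5,0,0,0],[0,-10,0,0,0],[0,-14,0,0,0],[0,-16,0,0,0],[0,-16,0,0,0]]'|grep force
python3 go.py '[[-20,-125,138]]'
```

```text
ft_force: [3.3, -0.3, -2.1]
finger_force: 1.9
ft_force: [18.6, 3.6, -11.9]
finger_force: 9.4
t 13.05 yaw err 0.0022 chute pos [ -17.8 -125.6  143.8] f [ 18.6   3.6 -11.9]
[-20, -125, 138] tool mm [-2.3 -0.7  5.8]
```

```bash
python3 -m inch '[[0,-4,0,2,0],[0,-6,0,3,0],[0,-6,0,3,0]]'|grep force
python3 go.py '[[-20,-125,138]]'
python3 -m inch '[[0,20,0,0,0],[0,40,0,0,0],[0,40,0,-40,0],[0,60,0,-80,0],[0,90,40,-110,0],[0,120,80,-110,0],[0,140,120,-110,0],[0,140,160,-110,0]]'|grep force
python3 -m inch '[[0,0,80,0,0],[0,0,80,0,0],[0,0,80,0,0],[0,0,80,0,0],[0,0,80,0,0]]'|grep force
python3 - <<'E'
from h import *
t=robot.get_image("top");s=robot.get_image("side")
a=cv2.resize(t["pixels"][150:260,165:315],None,fx=2.66,fy=2.66,interpolation=cv2.INTER_CUBIC)
b=cv2.resize(s["pixels"][165:275,170:320],None,fx=2.66,fy=2.66,interpolation=cv2.INTER_CUBIC)
cv2.imwrite("pics/end.png",np.hstack([a,b])[:,:,::-1])
p=np.load("chute.npy")
from scipy.spatial.transform import Rotation as R
C=R.from_euler("z",p[2]).as_matrix()
print(proj(s,np.r_[p[:2],0]+C@[-.04075,-.125,.1496]),[r["point"] for r in robot.search_frame(s,"lever_ball")[:3]])
E
```

```text
ft_force: [22.0, 6.3, -5.8]
finger_force: 11.7
t 13.3 yaw err 0.0036 chute pos [ -17.9 -125.7  143.8] f [22.   6.3 -5.8]
[-20, -125, 138] tool mm [-2.3 -0.8  5.7]
ft_force: [0.4, 0.6, -0.3]
finger_force: 0.0
ft_force: [0.5, 0.7, 0.1]
finger_force: 0.0
(np.float64(187.06985293994288), np.float64(283.2942817012182)) [[193.3, 277.2], [233.9, 234.7]]
```

View pics/end.png

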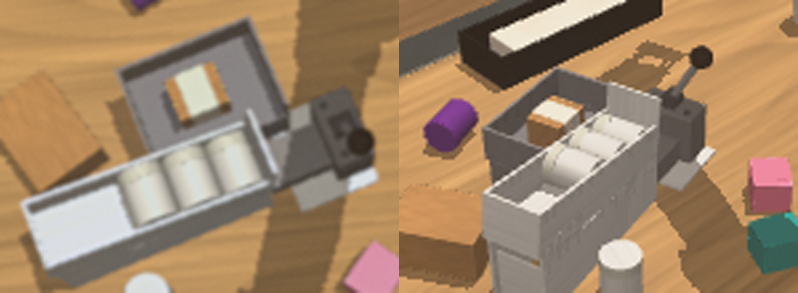

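The tins lie against the end plate (left panel, first tin at (240,160)). The ball is back at side (186,283), its start position, and the carton is in the tray with the arm clear.

```bash
python3 -c "from bench import robot;print(robot.finish_job())"
```

```text
the job is handed in; nothing more can be done
None
```

The job is done and handed in: the carton is in the tray, the lever is fully back with the lift down, and the three tins have rolled to the end plate, at about 14.5 s on the robot's clock.

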